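# Tuck the loose pressing leaf under the hinged leaf in the pickling tub and hold it down

## Robot

A 6-joint arm with a two-finger parallel gripper is mounted at the origin on the work surface. World frame = base frame: x ahead of the robot, y to its left, z up, the work surface at z = 0. Lengths are in m, angles in rad, forces in N, time in s.
With the tool pointing down it reaches from about 0.275 to 0.75 m from the base axis. Payload 10.2 kg.
Tool frame: the origin (TCP) lies at the very end of the fingers, on their centre line; the grasp point (between the pads) lies 19 mm behind it (env.hold_point_z is the distance from the TCP to the grasp point, in m); z points along the fingers, y is the line along which they close (so a half turn about z gives the same grasp; the last joint's range is limited). The gripper opens to 85 mm and grips with 20 to 120 N. Pads are 22 mm wide; open, the fingers measure 114 mm over their backs; the gripper's body (76 mm by 85 mm) begins 54 mm behind the grasp point. The pads swing forward as they close: fully open they stand 13 mm farther back than shut.
Start: joints at [0.945, 0.313, 1.498, -0, 1.331, -0.223], TCP at [0.206, 0.483, 0.231] pointing down, gripper open.
Joint ranges: [-2.94, 2.94], [-0.97, 2.17], [0.19, 2.56], [-1.23, 4.37], [0.02, 3.11], [-2.88, 2.88]. Speed limits (rad/s): [2.39, 2.39, 3.01, 3.14, 3.14, 3.14].

## Interface

Orientations are given as a rotation vector (axis times angle).
In Python, from station import env gives the robot as it stands.
- The arm moves only by the tool move_arm, never from a script. Its arguments are lists of equal length, an entry for each row: "linear": the shift along the tool's x, y, z in cm, a list of three; "dr": the turn, a rotation vector about the tool's x, y, z in rad, a list of three; "claw": the finger opening in cm, from 0 to 8.54. In form: {"linear": [[x, y, z], ...], "dr": [[wx, wy, wz], ...], "claw": [claw, ...]}. A call has 1 to 12 rows; each row is the pose to reach, as a shift and turn from the pose commanded when the call began, along the tool's axes at that moment; what a row does not reach only later rows make up. A row lasts 1/10 s, in which the tool goes at most 50 mm and 8.59 degrees, less where a joint would pass 70% of its speed; a pose out of reach is approached as far as the arm can. A call with a gripper value outside its range is refused whole. The fingers move at their own pace and stop on an object; "force" is the grip in N (left out, the last holds). Time passes only in rows, so rows that repeat a pose let the fingers close. It gives the time, the measured TCP pose, the force, the opening and the grip force at its end, in the units of the state.
- env.get_state(): the state, without advancing time (a new reading comes with each control period).
- env.snapshot(name): name is "scene" or "top"; returns the picture (400x640x3 uint8, red, green, blue); there is no depth.
- env.calibration(name): a dict with "K" (3x3 intrinsics, pixels), "position" and "attitude" of the camera in the world. Camera axes: x right, y down, z forward; pixel columns grow to the right and rows downward; lengths in m; the calibration is good to about 2 mm. A picture is of the moment at which its call begins. calibration takes no time and is no camera call.
- env.hand_in(): hands the job in; it is judged then, once.
Trained networks look in the newest picture that a camera, given by its name, has taken for a name from the list of things; names that differ only in an ending like _2 or _b are one class to them, and where a whole thing is asked for, a point or a joint stands for the part that bears it (a point fixed in the world has none). Each returns a list of dicts, best first, with "p" (0 to 1); they miss things now and then, are a little off and sometimes report something else, mostly with a low value. They report only what shows in the picture. A call takes as long as a camera call. They do not tell look-alikes from the thing itself.
- env.silhouettes(label, camera): "mask" (400x640 bool, what is visible of it) and "at" ([row, column] in pixels, amid what is visible of it).
The state is a dict: "t": time; "joint_positions": joint angles; "qd": joint speeds; "joint_torque": joint torques, N m; "eef_pos": TCP position; "eef_rot": TCP orientation; "ft_force": force on the tool from outside, world axes, zero at the start; "wrist_torque": the same for the moment, N m; "opening": opening from 0.0 (shut) to 1.0 (fully open); "grasp_force": force on a finger pad.
Only numpy, scipy, OpenCV 4.12 (cv2) and the standard library are available. Lean on these libraries where they do the work, as an engineer would, in place of code of your own. Each camera call takes 0.05 s, during which the arm holds its last target. There are 200 camera calls.

## Task

Lift the lid off the white pickling tub by its knob and set it down flat in the middle of the plywood board. Then take the loose wooden pressing leaf by its upright grip, lay it flat on the garlic in the tub and tuck its wide edge at least 20 mm under the hinged leaf along its whole length, without lifting the hinged leaf; finish still holding the loose leaf, pressed down flat on the garlic with a firm push (roughly 10 N), not letting go. Leave the jars and the other things on the table where they stand.

Things in the scene. Friction and masses are not known exactly. Their poses are not given: they have to be found in the camera images.
- tub: Fixed white plastic tub, open at the top, 201 (x) x 176 (y) mm outside, walls 8 mm thick, rim 58 mm above the table. Origin: centre of its underside, on the table; x points to the side with the hinged leaf (the side away from the robot), z up. Inside (185 x 160 mm) it is filled to 30 mm above the table with packed garlic cloves, a firm flat bed. Its +x side is covered by the hinged leaf; the other 120 mm along x is open bed (tub x from -92 to +27 mm).
- bed: The packed bed of pale garlic in the tub, firm, fixed to the tub, axes as the tub's. Origin: centre of its underside, 8 mm above the table; its flat top is 22 mm above this origin.
- flap_edge (a point): Middle of the lower free edge of the hinged wooden leaf (65 x 154 x 7 mm, 90 g) that laps over the bed on the tub's +x side. This edge lies along tub y, at tub x = +27.5 mm and 10 mm above the bed when the leaf is down. Axes as the tub's while it is down: x points from the edge in under the leaf, towards its hinge. There is open space 10 mm high and 65 mm deep beneath the leaf.
- flap (a joint): Lift angle of the hinged leaf, rad: 0 lying level on its stop, grows as its free edge is raised. It swings freely and is held down only by its weight. Its hinge is along the tub's +x wall.
- lid: Loose white lid lying on the tub, 211 x 186 mm, about 0.3 kg. Origin: centre of its underside; a 176 x 150 mm shallow raised panel under it, 5 mm deep, sits inside the tub's walls with about 5 mm play, and the lid rests on it when on a flat surface. The plate's top is 13 mm above the origin. A round knob stands in the middle: narrow neck, then a head 34 mm in diameter from 31 to 45 mm above the origin.
- leaf: Loose wooden pressing leaf, about 0.12 kg, lying on the table: flat plate 90 (x) x 140 (y) x 5 mm with an upright grip bar on it, 16 mm thick (x), 60 mm long (y), its top 44 mm above the plate's underside. Origin: on the underside, right below the middle of the grip bar. The plate reaches 65 mm from the origin to +x (the wide side, whose edge is to be tucked), 25 mm to -x and 70 mm either way in y.
- leaf_corner_l (a point): Corner of the loose leaf's tuck edge, at +y, on its underside (leaf x 65, y 70 mm).
- leaf_corner_r (a point): Corner of the loose leaf's tuck edge, at -y, on its underside (leaf x 65, y -70 mm).
- board: Fixed plywood board on the table, 220 (x) x 200 (y) x 10 mm, where the lid is to be put. Origin: centre of its underside.
- jar_a: Bystander: closed jar, 76 mm in diameter, 135 mm tall. Origin: centre of its underside.
- jar_b: Bystander: jar like jar_a.
- jar_c: Bystander: jar like jar_a.
- cup: Bystander: white cup, 72 mm in diameter, 75 mm tall. Origin: centre of its underside.
- cap_ring: Bystander: white ring, 76 mm in diameter, 14 mm tall, lying flat on the far side of the table.
- spoon: Bystander: spoon with a wooden handle and a steel bowl, lying crosswise on the table beyond the tub.
Things that resemble listed ones, but are neither listed nor needed, are in the scene too. Leave any green or orange look-alike of the leaf alone.

How it is judged:
By the outcome, as a careful person would: the job done as asked, in the order asked, and still so for the second after the job is handed in, while the arm keeps its last pose, push and grip.
It also fails if it takes over 64 s, if anything falls off the work surface, if the arm or the gripper's body presses on something with over 40 N, if the wrist force passes 120 N, or if a joint passes its speed limit or range.

## Working session

There is one attempt and no reset: what is moved stays moved. The work goes in short steps, Python scripts to look and compute and a tool call to move; the robot and the scene stay as the last step left them, time stands still between calls to the robot, and variables do not carry over. Pictures are saved under pics/ and viewed, at most 10 in all, crops included, and the job is handed in when it is done.

Besides the shell and the picture viewer there is one more tool, called after "Request:" as name(argument=value, ...) on one line, values as JSON. move_arm: Moves the arm, as the interface text tells. Its arguments: {"type":"object","properties":{"linear":{"type":"array","items":{"type":"array","items":{"type":"number"}}},"dr":{"type":"array","items":{"type":"array","items":{"type":"number"}}},"claw":{"type":"array","items":{"type":"number"}},"force":{"type":"number"}},"required":["linear","dr","claw"]}

```bash
ls; mkdir -p pics; python3 - <<'E'
from station import env
import cv2,numpy as np
np.set_printoptions(precision=4,suppress=True)
for n in("scene","top"):
    im=env.snapshot(n); cv2.imwrite(f"pics/{n}0.png",im[:,:,::-1]); c=env.calibration(n); print(n,c)
    for l in("tub","lid","leaf","board","jar_a","cup","cap_ring","spoon","flap"):
        try: print(l,[(round(d["p"],2),np.round(d["at"]).tolist(),int(d["mask"].sum())) for d in env.silhouettes(l,n)][:5])
        except Exception as e: print(l,e)
s=env.get_state();print(s["eef_pos"],s["eef_rot"],s["t"],env.hold_point_z)
E
```

```text
pics
scene {'K': array([[383.0435,   0.    , 313.9645],
       [  0.    , 383.0435, 195.9521],
       [  0.    ,   0.    ,   1.    ]]), 'position': array([1.0985, 0.6957, 0.969 ]), 'attitude': array([-0.8509, -2.5487,  1.1155])}
tub [(0.62, [243.0, 327.0], 775)]
lid [(0.57, [218.0, 324.0], 2785)]
leaf [(0.96, [161.0, 349.0], 511), (0.71, [144.0, 262.0], 493), (0.55, [167.0, 299.0], 618)]
board [(0.68, [281.0, 412.0], 4340)]
jar_a [(0.92, [167.0, 243.0], 490), (0.87, [201.0, 240.0], 868), (0.81, [285.0, 315.0], 1173)]
cup [(0.59, [323.0, 380.0], 778)]
cap_ring [(0.62, [323.0, 353.0], 213), (0.61, [166.0, 298.0], 581)]
spoon [(0.7, [266.0, 276.0], 412)]
flap [(0.69, [201.0, 240.0], 886)]
top {'K': array([[506.7765,   0.    , 323.5403],
       [  0.    , 506.7765, 186.7635],
       [  0.    ,   0.    ,   1.    ]]), 'position': array([ 0.451 , -0.0687,  1.5731]), 'attitude': array([-2.2354,  2.1757, -0.0536])}
tub [(0.49, [200.0, 281.0], 61), (0.19, [99.0, 230.0], 724)]
lid [(0.8, [170.0, 293.0], 4466)]
leaf [(0.66, [214.0, 399.0], 1278), (0.64, [202.0, 467.0], 1319), (0.63, [268.0, 364.0], 1290)]
board [(0.89, [196.0, 191.0], 4557)]
jar_a [(0.95, [101.0, 227.0], 728), (0.89, [110.0, 374.0], 637), (0.61, [129.0, 412.0], 741)]
cup [(0.83, [124.0, 169.0], 532)]
cap_ring [(0.69, [122.0, 196.0], 197), (0.67, [103.0, 280.0], 458)]
spoon [(0.92, [102.0, 285.0], 478)]
flap []
[0.2058 0.483  0.2313] [-0.6284 -3.0781  0.    ] 1.0 0.0187
```

```bash
python3 - <<'E'
import cv2
cv2.imwrite("pics/a.png",cv2.resize(cv2.imread("pics/top0.png")[70:320,140:520],None,fx=2.1,fy=2.1,interpolation=cv2.INTER_CUBIC))
E
```

```text
(no output)
```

View pics/a.png

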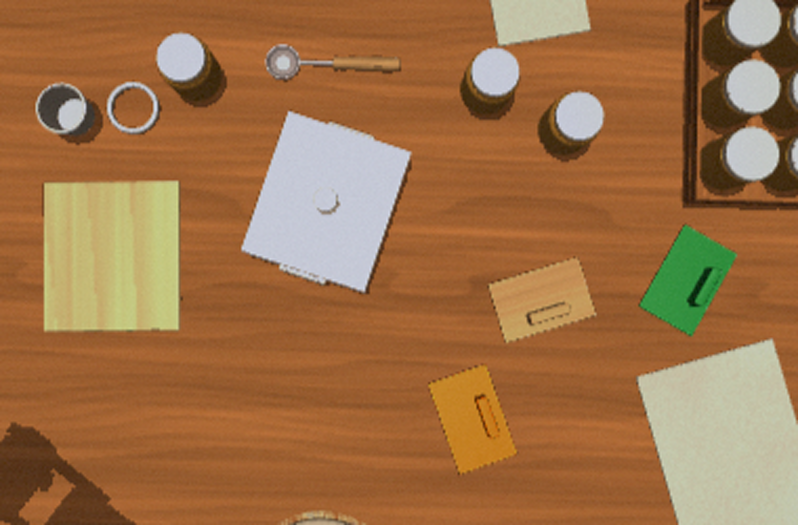

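View pics/scene0.png

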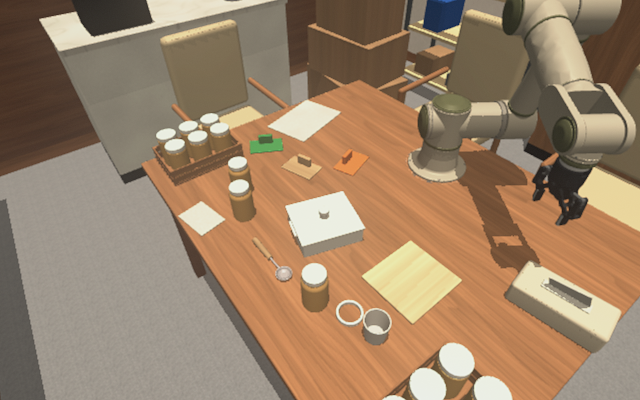

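The wooden leaf at top pixel (col 398, row 213) has natural wood colour. The look-alikes are green (467, 202) and orange (364, 268). The lid sits on the tub at about (295, 166) and the board is at (193, 192). Next I fit the known shapes to the masks in both cameras.

```bash
cat > h.py <<'E'
import numpy as np,cv2
from scipy.optimize import minimize
from scipy.spatial.transform import Rotation as R
from station import env
np.set_printoptions(precision=4,suppress=True)
def proj(n,P):
    c=env.calibration(n); q=(np.asarray(P)-c["position"])@R.from_rotvec(c["attitude"]).as_matrix()
    u=q@c["K"].T; return u[:,:2]/u[:,2:]
def ray(n,rc,z):
    c=env.calibration(n); d=R.from_rotvec(c["attitude"]).as_matrix()@np.linalg.solve(c["K"],[rc[1],rc[0],1.])
    return c["position"]+d*(z-c["position"][2])/d[2]
def box(x0,x1,y0,y1,z0,z1): return np.array([[x,y,z] for x in(x0,x1) for y in(y0,y1) for z in(z0,z1)])
def sq(x,y,z0,z1): return box(-x/2,x/2,-y/2,y/2,z0,z1)
def draw(n,boxes,p):
    m=np.zeros((400,640),np.uint8); r=R.from_euler("z",p[2])
    for b in boxes:
        h=cv2.convexHull(proj(n,r.apply(b)+[p[0],p[1],0]).astype(np.float32))
        cv2.fillConvexPoly(m,np.round(h*16-0).astype(np.int32),255,cv2.LINE_AA,4)
    return m/255.
def fit(boxes,masks,p0):
    def f(p):
        s=0
        for n,m in masks.items():
            d=draw(n,boxes,p); s-=np.minimum(d,m).sum()/np.maximum(d,m).sum()
        return s/len(masks)
    best=minimize(f,p0,method="Nelder-Mead",options=dict(initial_simplex=np.array([p0]*4)+np.vstack([np.zeros(3),np.diag([.02,.02,.15])]),xatol=1e-4,fatol=1e-5))
    return best.x,-best.fun
def mask(l,n,near,z=0.):
    L=env.silhouettes(l,n)
    if not L: return None
    d=[np.linalg.norm(ray(n,e["at"],z)[:2]-near) for e in L]; i=int(np.argmin(d))
    return L[i]["mask"].astype(float) if d[i]<.08 else None
def locate(l,boxes,p0,z,cams=("top","scene")):
    ms={n:mask(l,n,np.array(p0[:2]),z) for n in cams}; ms={n:m for n,m in ms.items() if m is not None}
    for n in ms: print(l,n,fit(boxes,{n:ms[n]},p0))
    if len(ms)>1: print(l,"both",fit(boxes,ms,p0))
LEAF=[box(-.025,.065,-.07,.07,0,.005),box(-.008,.008,-.03,.03,.005,.044)]
def lid(z): return [sq(.211,.186,z+.005,z+.013),sq(.034,.034,z+.031,z+.045)]
def move(pos,yaw):
    "linear(cm)/dr to a tool-down pose with tool x axis at world yaw"
    s=env.get_state(); r=R.from_rotvec(s["eef_rot"]); t=R.from_euler("z",yaw)*R.from_euler("x",np.pi)
    print("t",s["t"],"pos",s["eef_pos"],"lin",r.inv().apply(np.array(pos)-s["eef_pos"])*100,"dr",(r.inv()*t).as_rotvec(),"dz yaw",np.degrees(yaw))
E
python3 - <<'E'
from h import *
for n in("top","scene"): env.snapshot(n)
c=ray("top",(170,293),.066); b=ray("top",(192,193),.01); l=ray("top",(213,398),.005); print(c,b,l)
locate("lid",lid(.053),[c[0],c[1],-.3],.066)
locate("board",[sq(.22,.2,0,.01)],[b[0],b[1],0],.01)
locate("leaf",LEAF,[l[0],l[1],.25],.005); 
s=env.get_state();print(R.from_rotvec(s["eef_rot"]).as_matrix())
m=cv2.imread("pics/top0.png")[180:250,360:440]; cv2.imwrite("pics/leaf.png",cv2.resize(m,None,fx=6,fy=6,interpolation=2))
E
```

```text
[0.5585 0.011  0.066 ] [0.4862 0.3195 0.01  ] [ 0.4385 -0.3144  0.005 ]
lid top (array([ 0.5729,  0.0062, -0.2951]), np.float64(0.9598962375879168))
lid scene (array([ 0.5713, -0.0007, -0.2907]), np.float64(0.9273844153820947))
lid both (array([ 0.5725,  0.0049, -0.2995]), np.float64(0.9383317614089679))
board top (array([0.4892, 0.3207, 0.0521]), np.float64(0.9438219483614267))
board scene (array([0.485 , 0.3169, 0.0353]), np.float64(0.9465993952798809))
board both (array([0.4881, 0.3179, 0.0384]), np.float64(0.9421912649382214))
leaf top (array([ 0.4221, -0.3193,  0.3256]), np.float64(0.9375850831236333))
leaf scene (array([ 0.4199, -0.3255,  0.3079]), np.float64(0.9029834741269406))
leaf both (array([ 0.422 , -0.3221,  0.3384]), np.float64(0.9051748789380071))
[[-0.92   0.392  0.   ]
 [ 0.392  0.92   0.   ]
 [ 0.     0.    -1.   ]]
```

View pics/leaf.png

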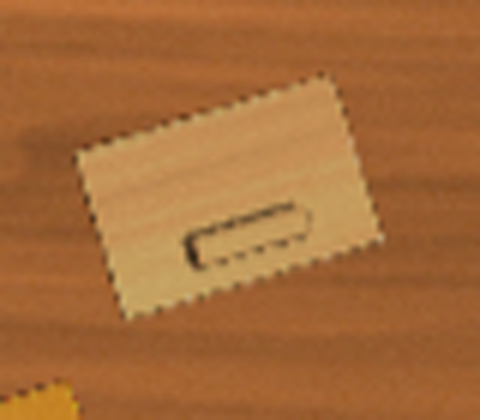

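```bash
python3 - <<'E'
from h import *
move([.572,.004,.14],1.276)
E
```

```text
t 1.4 pos [0.2058 0.483  0.2313] lin [-52.4635 -29.7108   9.129 ] dr [ 0.     -0.      1.4628] dz yaw 73.10941465869304
```

Request:
move_arm(linear=[[-4.4,-2.5,0],[-8.8,-5,0],[-13.2,-7.5,0],[-17.6,-10,0],[-22,-12.5,0],[-26.4,-15,0],[-30.8,-17.5,0],[-35.2,-20,0],[-39.6,-22.5,0],[-44,-25,0],[-48.4,-27.5,0],[-52.4,-29.7,0]], dr=[[0,0,0.12],[0,0,0.24],[0,0,0.36],[0,0,0.48],[0,0,0.6],[0,0,0.73],[0,0,0.85],[0,0,0.97],[0,0,1.1],[0,0,1.22],[0,0,1.34],[0,0,1.46]], claw=[6,6,6,6,6,6,6,6,6,6,6,6])

```text
t: 2.6
eef_pos: [0.571, 0.0042, 0.2314]
eef_rot: [2.526, 1.868, 0.0]
ft_force: [0.2, 0.5, 0.3]
opening: 0.702
grasp_force: 0.0
```

```bash
python3 - <<'E'
from h import *
move([.572,.004,.075],1.276)
E
```

```text
t 2.6 pos [0.571  0.0042 0.2314] lin [ 0.0089  0.0991 15.64  ] dr [ 0.0003 -0.0001 -0.0025] dz yaw 73.10941465869304
```

Request:
move_arm(linear=[[0,0.1,5],[0,0.1,10],[0,0.1,13],[0,0.1,14.5],[0,0.1,15.5],[0,0.1,15.5],[0,0.1,15.5],[0,0.1,15.5],[0,0.1,15.5],[0,0.1,15.5],[0,0.1,15.5]], dr=[[0,0,0],[0,0,0],[0,0,0],[0,0,0],[0,0,0],[0,0,0],[0,0,0],[0,0,0],[0,0,0],[0,0,0],[0,0,0]], claw=[6,6,6,6,6,6,2.5,2.5,2.5,2.5,2.5], force=40)

```text
t: 3.7
eef_pos: [0.5718, 0.0058, 0.0778]
eef_rot: [2.519, 1.873, 0.003]
ft_force: [-1.7, 0.4, 5.7]
opening: 0.38
grasp_force: 39.9
```

Request:
move_arm(linear=[[0,0,-1],[0,0,-2],[0,0,-4],[0,0,-7],[0,0,-10],[0,0,-10],[0,0,-10]], dr=[[0,0,0],[0,0,0],[0,0,0],[0,0,0],[0,0,0],[0,0,0],[0,0,0]], claw=[2.5,2.5,2.5,2.5,2.5,2.5,2.5], force=60)

```text
t: 4.4
eef_pos: [0.5707, 0.006, 0.176]
eef_rot: [-2.521, -1.875, 0.0]
ft_force: [-0.3, 0.1, -4.4]
opening: 0.366
grasp_force: 60.0
```

```bash
python3 - <<'E'
from h import *
for n in("top","scene"):
    im=env.snapshot(n); cv2.imwrite(f"pics/{n}1.png",im[:,:,::-1])
a=cv2.imread("pics/top1.png")[100:300,130:370];b=cv2.imread("pics/scene1.png")[120:320,240:480]
cv2.imwrite("pics/c1.png",cv2.resize(np.hstack([a,b]),None,fx=1.65,fy=1.65,interpolation=2))
locate("lid",[sq(.211,.186,.153+.005,.153+.013)],[.572,.004,-.295],.17)
move([.488,.319,.178],1.276+.34)
s=env.get_state();print(s["ft_force"],s["wrist_torque"])
E
```

```text
lid scene (array([ 0.5695,  0.0039, -0.2888]), np.float64(0.8192927270753547))
t 4.6 pos [0.5704 0.006  0.1748] lin [ 27.6045 -16.9013  -0.2766] dr [-0.0028 -0.0002 -0.3373] dz yaw 92.58997969314105
[ 0.5189 -1.1255 -3.5569] [ 0.0406 -0.0081  0.0517]
```

View pics/c1.png

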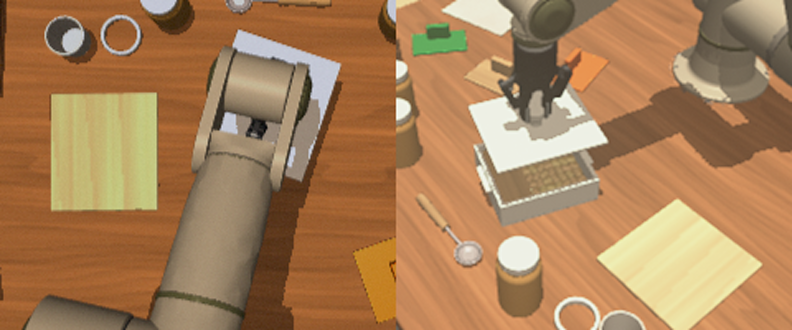

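Request:
move_arm(linear=[[2,-1.2,0],[5,-3,0],[8,-4.9,0],[11,-6.7,0],[14,-8.6,0],[17,-10.4,0],[20,-12.2,0],[23,-14.1,0],[26,-15.9,0],[27.6,-16.9,0],[27.6,-16.9,0]], dr=[[0,0,-0.04],[0,0,-0.08],[0,0,-0.12],[0,0,-0.16],[0,0,-0.2],[0,0,-0.24],[0,0,-0.28],[0,0,-0.31],[0,0,-0.33],[0,0,-0.333],[0,0,-0.333]], claw=[2.5,2.5,2.5,2.5,2.5,2.5,2.5,2.5,2.5,2.5,2.5])

```text
t: 5.7
eef_pos: [0.4873, 0.3208, 0.1752]
eef_rot: [-2.171, -2.269, 0.002]
ft_force: [-0.3, 0.3, -3.0]
opening: 0.369
grasp_force: 60.1
```

Request:
move_arm(linear=[[0,0,3],[0,0,6],[0,0,9],[0,0,10],[0,0,10],[0,0,10]], dr=[[0,0,0],[0,0,0],[0,0,0],[0,0,0],[0,0,0],[0,0,0]], claw=[2.5,2.5,2.5,2.5,2.5,2.5])

```text
t: 6.3
eef_pos: [0.4894, 0.3188, 0.0775]
eef_rot: [2.175, 2.266, 0.002]
ft_force: [-0.1, -0.3, -3.6]
opening: 0.368
grasp_force: 60.4
```

```bash
python3 - <<'E'
from h import *
for n in("top","scene"):
    im=env.snapshot(n); cv2.imwrite(f"pics/{n}2.png",im[:,:,::-1])
z=env.get_state()["eef_pos"][2]-.025
locate("lid",[sq(.211,.186,z+.005,z+.013)],[.488,.319,.04],.07)
locate("tub",[sq(.201,.176,0,.058)],[.572,.004,-.295],.05)
move([.488,.319,.035],1.276+.335)
a=cv2.imread("pics/top2.png")[100:300,130:370];b=cv2.imread("pics/scene2.png")[170:370,270:510]
cv2.imwrite("pics/c2.png",cv2.resize(np.hstack([a,b]),None,fx=1.65,fy=1.65,interpolation=2))
E
```

```text
lid top (array([0.4907, 0.3177, 0.0398]), np.float64(0.5164563450781733))
lid scene (array([0.4885, 0.3172, 0.0315]), np.float64(0.8178200248340858))
lid both (array([0.4894, 0.3167, 0.0369]), np.float64(0.6661474148862077))
tub top (array([ 0.5742,  0.006 , -0.2846]), np.float64(0.410637837797706))
tub scene (array([ 0.5719,  0.0005, -0.2861]), np.float64(0.6856663080539855))
tub both (array([ 0.573 ,  0.0033, -0.3011]), np.float64(0.5438686759297182))
t 6.6 pos [0.4888 0.319  0.077 ] lin [ 0.0054 -0.0895  4.2013] dr [ 0.0011 -0.0004  0.0009] dz yaw 92.30350079557562
```

View pics/c2.png

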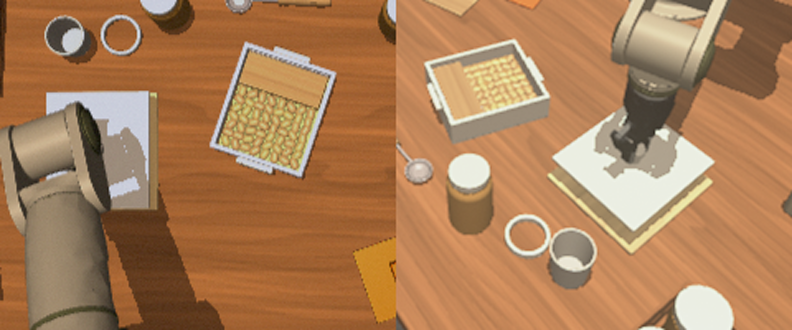

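The lid hangs level over the board and lines up with it. The tub is open, with the hinged leaf on its far side. Lowering now.

Request:
move_arm(linear=[[0,0,1.5],[0,0,3],[0,0,3.6],[0,0,3.9],[0,0,4.1],[0,0,4.2]], dr=[[0,0,0],[0,0,0],[0,0,0],[0,0,0],[0,0,0],[0,0,0]], claw=[2.5,2.5,2.5,2.5,2.5,2.5])

```text
t: 7.2
eef_pos: [0.4888, 0.319, 0.035]
eef_rot: [2.175, 2.266, 0.001]
ft_force: [-4.8, -1.5, 7.8]
opening: 0.368
grasp_force: 61.4
```

Request:
move_arm(linear=[[0,0,-0.1],[0,0,-0.1],[0,0,-0.1],[0,0,-0.1],[0,0,-0.1],[0,0,-2],[0,0,-5],[0,0,-10],[0,0,-14],[0,0,-14]], dr=[[0,0,0],[0,0,0],[0,0,0],[0,0,0],[0,0,0],[0,0,0],[0,0,0],[0,0,0],[0,0,0],[0,0,0]], claw=[4,6,6,6,6,6,6,6,6,6])

```text
t: 8.2
eef_pos: [0.4907, 0.3198, 0.1802]
eef_rot: [2.172, 2.263, 0.015]
ft_force: [0.1, -0.4, -0.1]
opening: 0.704
grasp_force: 0.0
```

```bash
python3 - <<'E'
from h import *
move([.421,-.322,.175],.32+np.pi/2)
E
```

```text
t 8.2 pos [0.4907 0.3198 0.1802] lin [-63.8392  -9.6056   0.201 ] dr [ 0.0104 -0.0021 -0.2788] dz yaw 108.33464944418634
```

Request:
move_arm(linear=[[-4.8,-0.7,0],[-9.6,-1.4,0],[-14.4,-2.2,0],[-19.2,-2.9,0],[-24,-3.6,0],[-28.8,-4.3,0],[-33.6,-5,0],[-38.4,-5.8,0],[-43.2,-6.5,0],[-48,-7.2,0],[-52.8,-7.9,0],[-57.6,-8.7,0]], dr=[[0,0,-0.02],[0,0,-0.04],[0,0,-0.07],[0,0,-0.1],[0,0,-0.12],[0,0,-0.14],[0,0,-0.16],[0,0,-0.18],[0,0,-0.21],[0,0,-0.23],[0,0,-0.26],[0,0,-0.28]], claw=[6,6,6,6,6,6,6,6,6,6,6,6])

```text
t: 9.4
eef_pos: [0.4245, -0.2621, 0.1739]
eef_rot: [-1.837, -2.548, -0.0]
ft_force: [1.3, 0.9, -0.2]
opening: 0.702
grasp_force: 0.0
```

```bash
python3 - <<'E'
from h import *
for n in("top","scene"):
    im=env.snapshot(n); cv2.imwrite(f"pics/{n}3.png",im[:,:,::-1])
locate("lid",lid(.01),[.489,.318,.038],.023)
locate("tub",[sq(.201,.176,0,.058)],[.572,.004,-.295],.05)
locate("leaf",LEAF,[.421,-.322,.32],.005,("scene",))
move([.421,-.322,.1],.32+np.pi/2)
E
```

```text
lid top (array([0.4889, 0.3202, 0.042 ]), np.float64(0.9527129628974138))
lid scene (array([0.4863, 0.3166, 0.0355]), np.float64(0.9605377687766623))
lid both (array([0.4872, 0.3177, 0.0286]), np.float64(0.9529818842230786))
tub top (array([ 0.5733,  0.0057, -0.2993]), np.float64(0.43744221000011047))
tub scene (array([ 0.5703,  0.0022, -0.2916]), np.float64(0.6857406324966725))
tub both (array([ 0.5712,  0.0042, -0.2979]), np.float64(0.5575588359888384))
leaf scene (array([ 0.4203, -0.3248,  0.2259]), np.float64(0.8661233568524497))
t 9.75 pos [ 0.4254 -0.259   0.1741] lin [-5.8391 -2.4171  7.4107] dr [-0.0001 -0.0005  0.0024] dz yaw 108.33464944418634
```

Request:
move_arm(linear=[[-3,-1.2,0],[-5.8,-2.4,0],[-5.8,-2.4,5],[-5.8,-2.4,10],[-5.8,-2.4,13],[-5.8,-2.4,15],[-5.8,-2.4,15.6],[-5.8,-2.4,15.7]], dr=[[0,0,0],[0,0,0],[0,0,0],[0,0,0],[0,0,0],[0,0,0],[0,0,0],[0,0,0]], claw=[6,6,6,6,6,6,6,6])

```text
t: 10.55
eef_pos: [0.4211, -0.3221, 0.0173]
eef_rot: [-1.836, -2.549, -0.0]
ft_force: [1.3, 0.0, 0.3]
opening: 0.7
grasp_force: 0.0
```

Request:
move_arm(linear=[[0,0,0],[0,0,0],[0,0,0],[0,0,0],[0,0,0],[0,0,0],[0,0,0]], dr=[[0,0,0],[0,0,0],[0,0,0],[0,0,0],[0,0,0],[0,0,0],[0,0,0]], claw=[0.8,0.8,0.8,0.8,0.8,0.8,0.8], force=40)

```text
t: 11.25
eef_pos: [0.4212, -0.3232, 0.0183]
eef_rot: [1.837, 2.546, -0.0]
ft_force: [-0.3, 2.0, 6.7]
opening: 0.178
grasp_force: 40.6
```

```bash
python3 - <<'E'
from h import *
env.snapshot("scene")
locate("leaf",LEAF,[.421,-.322,.32],.005,("scene",))
s=env.get_state();print(s["eef_pos"],R.from_rotvec(s["eef_rot"]).as_matrix(),s["ft_force"],s["wrist_torque"],s["opening"],s["grasp_force"])
E
```

```text
leaf scene (array([ 0.4181, -0.325 ,  0.2936]), np.float64(0.8728339904680668))
[ 0.4213 -0.3232  0.0183] [[-0.3155  0.9489  0.0013]
 [ 0.9489  0.3155 -0.0013]
 [-0.0017  0.0008 -1.    ]] [-1.204   1.0336  6.8166] [ 0.1885  0.053  -0.0545] 0.17952050708757653 40.5659419298172
```

Request:
move_arm(linear=[[0,0,-1],[0,0,-3],[0,0,-7],[0,0,-11],[0,0,-15],[0,0,-15]], dr=[[0,0,0],[0,0,0],[0,0,0],[0,0,0],[0,0,0],[0,0,0]], claw=[0.8,0.8,0.8,0.8,0.8,0.8], force=70)

```text
t: 11.95
eef_pos: [0.4222, -0.3244, 0.173]
eef_rot: [1.832, 2.54, -0.004]
ft_force: [0.6, -1.1, -1.4]
opening: 0.172
grasp_force: 68.7
```

```bash
python3 - <<'E'
from h import *
move([.5163,.0208,.167],1.277)
E
```

```text
t 11.95 pos [ 0.4222 -0.3244  0.173 ] lin [29.7878 19.8257  0.3935] dr [0.0062 0.0078 0.6149] dz yaw 73.16671043820612
```

Request:
move_arm(linear=[[2.4,1.6,0],[5.4,3.6,0],[8.4,5.6,0],[11.4,7.6,0],[14.4,9.6,0],[17.4,11.6,0],[20.4,13.6,0],[23.4,15.6,0],[26.4,17.6,0],[28.8,19.2,0],[29.8,19.8,0],[29.8,19.8,0]], dr=[[0,0,0.06],[0,0,0.12],[0,0,0.18],[0,0,0.24],[0,0,0.3],[0,0,0.36],[0,0,0.42],[0,0,0.48],[0,0,0.54],[0,0,0.59],[0,0,0.614],[0,0,0.614]], claw=[0.8,0.8,0.8,0.8,0.8,0.8,0.8,0.8,0.8,0.8,0.8,0.8])

```text
t: 13.15
eef_pos: [0.5143, 0.0238, 0.1668]
eef_rot: [-2.519, -1.875, 0.001]
ft_force: [0.1, -1.1, -1.1]
opening: 0.174
grasp_force: 68.5
```

```bash
python3 - <<'E'
from h import *
for n in("top","scene"):
    im=env.snapshot(n); cv2.imwrite(f"pics/{n}4.png",im[:,:,::-1])
zb=env.get_state()["eef_pos"][2]-.0183
locate("leaf",[b+[0,0,zb] for b in LEAF],[.5163,.0208,-.294],zb)
move([.5163,.0208,.167],1.277)
a=cv2.imread("pics/top4.png")[110:230,230:370];b=cv2.imread("pics/scene4.png")[140:260,260:400]
cv2.imwrite("pics/c4.png",cv2.resize(np.hstack([a,b]),None,fx=2.8,fy=2.8,interpolation=2))
E
```

```text
leaf top (array([ 0.5173,  0.0249, -0.3158]), np.float64(0.09647413810865818))
t 13.35 pos [0.5144 0.0216 0.1672] lin [-0.022   0.2019  0.0165] dr [-0.0004  0.0002  0.0003] dz yaw 73.16671043820612
```

View pics/c4.png

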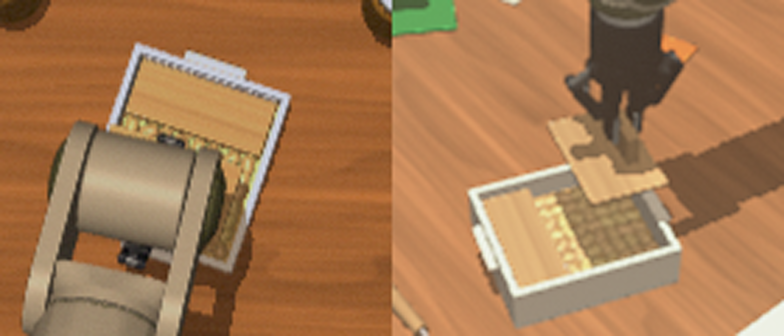

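```bash
python3 - <<'E'
from h import *
for rc in((183.6,316),(211.4,329),(205.4,358.6)): print(ray("scene",rc,.154))
r=R.from_euler("z",-.294)
for q in((.065,-.07,0),(.065,.07,0),(-.025,.07,0)):print("pred",r.apply(q)+[.5144,.0216,.154], proj("scene",[r.apply(q)+[.5144,.0216,.154]]))
# tub inner/outer top corners predicted in crop pixels
for q in((.1005,-.088,.058),(.1005,.088,.058),(-.1005,.088,.058)):
    p=proj("scene",[r.apply(q)+[.5718,.004,0]])[0]; print((p-[260,140])*2.8+[392,0], (proj("top",[r.apply(q)+[.5718,.004,0]])[0]-[230,110])*2.8)
E
```

```text
[ 0.554  -0.0577  0.154 ]
[0.5984 0.0669 0.154 ]
[0.5117 0.1014 0.154 ]
pred [ 0.5563 -0.0642  0.154 ] [[314.2103 182.8276]]
pred [0.5969 0.0698 0.154 ] [[329.9797 211.7232]]
pred [0.5108 0.0958 0.154 ] [[357.6255 204.246 ]]
[465.7024 189.1389] [291.2626  93.4902]
[511.6243 295.3509] [135.5885  41.7844]
[679.3645 247.1546] [ 75.5073 219.4284]
```

Request:
move_arm(linear=[[0,0.4,3],[0,0.4,6],[0,0.4,8.5],[0,0.4,10],[0,0.4,11],[0,0.4,11.5],[0,0.4,11.7],[0,0.4,11.8],[0,0.4,11.8]], dr=[[0,0,0],[0,0,0],[0,0,0],[0,0,0],[0,0,0],[0,0,0],[0,0,0],[0,0,0],[0,0,0]], claw=[0.8,0.8,0.8,0.8,0.8,0.8,0.8,0.8,0.8])

```text
t: 14.25
eef_pos: [0.5188, 0.0212, 0.0498]
eef_rot: [2.521, 1.873, 0.001]
ft_force: [-0.3, 0.4, -1.8]
opening: 0.172
grasp_force: 68.6
```

Request:
move_arm(linear=[[0,0,0.1],[0,0,0.1],[0,0,0.1]], dr=[[0,0,0],[0,0,0],[0,0,0]], claw=[0.8,0.8,0.8])

```text
t: 14.55
eef_pos: [0.5186, 0.0213, 0.0485]
eef_rot: [2.522, 1.873, 0.0]
ft_force: [-0.2, 0.8, -0.5]
opening: 0.174
grasp_force: 68.6
```

```bash
python3 - <<'E'
from h import *
for n in("top","scene"):
    im=env.snapshot(n); cv2.imwrite(f"pics/{n}5.png",im[:,:,::-1])
s=env.get_state();print(s["eef_pos"],s["ft_force"],s["wrist_torque"])
a=cv2.imread("pics/top5.png")[110:230,230:370];b=cv2.imread("pics/scene5.png")[160:280,260:400]
cv2.imwrite("pics/c5.png",cv2.resize(np.hstack([a,b]),None,fx=2.8,fy=2.8,interpolation=2))
E
```

```text
[0.5186 0.0213 0.0485] [ 0.5504  0.4535 -0.571 ] [-0.0073 -0.0221  0.0331]
```

View pics/c5.png

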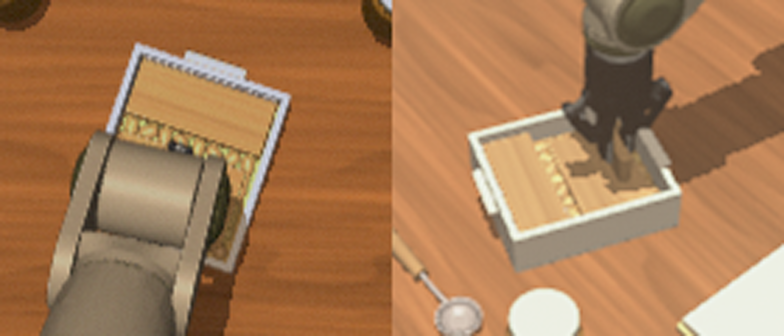

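Request:
move_arm(linear=[[0,0.5,0],[0,1,0],[0,1.5,0],[0,2,0],[0,2.4,0],[0,2.8,0],[0,2.8,0]], dr=[[0,0,0],[0,0,0],[0,0,0],[0,0,0],[0,0,0],[0,0,0],[0,0,0]], claw=[0.8,0.8,0.8,0.8,0.8,0.8,0.8])

```text
t: 15.35
eef_pos: [0.5461, 0.0129, 0.0484]
eef_rot: [2.521, 1.872, 0.002]
ft_force: [2.5, -0.8, 1.7]
opening: 0.173
grasp_force: 69.2
```

Request:
move_arm(linear=[[0,0.5,0],[0,1,0],[0,1.5,0],[0,1.9,0],[0,2.2,0],[0,2.2,0],[0,2.2,0]], dr=[[0,0,0],[0,0,0],[0,0,0],[0,0,0],[0,0,0],[0,0,0],[0,0,0]], claw=[0.8,0.8,0.8,0.8,0.8,0.8,0.8])

```text
t: 16.05
eef_pos: [0.5669, 0.0067, 0.0485]
eef_rot: [2.521, 1.873, 0.002]
ft_force: [1.5, 0.3, 3.5]
opening: 0.172
grasp_force: 69.1
```

```bash
python3 - <<'E'
from h import *
for n in("top","scene"):
    im=env.snapshot(n); cv2.imwrite(f"pics/{n}6.png",im[:,:,::-1])
s=env.get_state();print(s["t"],s["eef_pos"],s["ft_force"],s["wrist_torque"])
print(R.from_euler("z",.294).apply(s["eef_pos"]-[.5718,.004,0]), R.from_rotvec(s["eef_rot"]).as_matrix())
a=cv2.imread("pics/top6.png")[110:230,230:370];b=cv2.imread("pics/scene6.png")[160:280,260:400]
cv2.imwrite("pics/c6.png",cv2.resize(np.hstack([a,b]),None,fx=2.8,fy=2.8,interpolation=2))
E
```

```text
16.15 [0.5668 0.0067 0.0484] [ 1.6522 -0.1225  1.6558] [-0.1239 -0.2434  0.0458]
[-0.0055  0.0011  0.0484] [[ 0.2889  0.9574  0.0014]
 [ 0.9574 -0.2889 -0.0003]
 [ 0.0001  0.0014 -1.    ]]
```

View pics/c6.png

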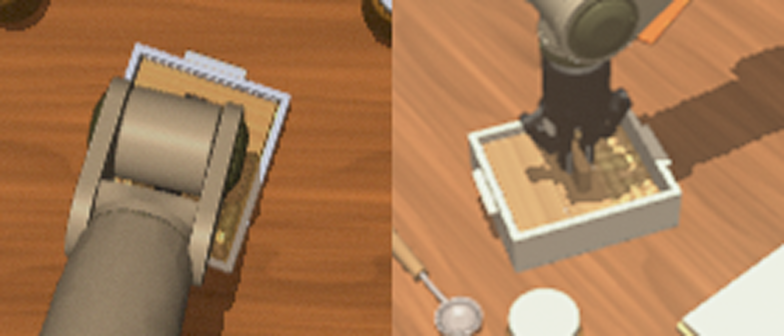

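Request:
move_arm(linear=[[0,0,0.05],[0,0,0.1],[0,0,0.1],[0,0,0.1]], dr=[[0,0,0],[0,0,0],[0,0,0],[0,0,0]], claw=[0.8,0.8,0.8,0.8])

```text
t: 16.55
eef_pos: [0.5669, 0.0067, 0.0484]
eef_rot: [2.521, 1.873, 0.002]
ft_force: [-2.0, -0.4, 11.2]
opening: 0.175
grasp_force: 70.3
```

Request:
move_arm(linear=[[0,0,0],[0,0,0],[0,0,0],[0,0,0],[0,0,0],[0,0,0]], dr=[[0,0,0],[0,0,0],[0,0,0],[0,0,0],[0,0,0],[0,0,0]], claw=[0.8,0.8,0.8,0.8,0.8,0.8])

```text
t: 17.15
eef_pos: [0.5669, 0.0066, 0.0484]
eef_rot: [2.521, 1.873, 0.002]
ft_force: [-1.9, 0.5, 10.7]
opening: 0.173
grasp_force: 70.3
```

```bash
python3 - <<'E'
from h import *
im=env.snapshot("scene")[:,:,::-1]; s=env.get_state();print(s["t"],s["eef_pos"],s["ft_force"],s["wrist_torque"])
locate("lid",lid(.01),[.489,.318,.038],.023,("scene",))
old=cv2.imread("pics/scene2.png")
f=lambda i:cv2.resize(i[195:260,280:365],None,fx=4.6,fy=4.6,interpolation=2)
cv2.imwrite("pics/c7.png",np.hstack([f(old),f(im)]))
E
```

```text
17.2 [0.5669 0.0067 0.0484] [-1.3736  0.5673 11.445 ] [0.0001 0.4229 0.0047]
lid scene (array([0.4878, 0.3159, 0.038 ]), np.float64(0.9458603788834986))
```

View pics/c7.png

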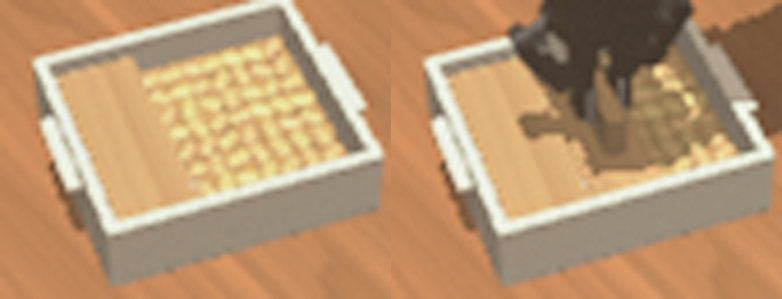

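The right-hand panel shows the hinged leaf still down, with its seam near (578, 180) as before. The loose leaf runs under it, and the push is about 11 N.

```bash
python3 -c "
from station import env
print(env.hand_in())"
```

```text
the job is handed in; nothing more can be done
None
```

I set the lid flat in the middle of the board, tucked the loose leaf about 30 mm under the hinged leaf, which stayed down, and handed the job in at about 17 s with the loose leaf still held and pressed flat at about 11 N.

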